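Point out what to chop, and where

TASK

A helper is about to start on supper and asks what to chop and where: show them by pointing from above with the fingertips, first at the lemon, then at the garlic bulb, and last at the middle of the wooden chopping board. Keep the fingertips two to four centimetres above each one, centred over it, for two full seconds. Touch nothing at all, do not dip down over any of the other things on the way, and finish with the fingertips lifted clear, about 15 cm above the worktop.

Things in the scene. Friction and masses are not known exactly. Their poses are not given: they have to be found in the camera images.
- lemon: yellow lemon, 83 x 58 x 58 mm, lying on its side, loose; origin at the centre of its underside, x along its length
- lemon_top (a point): highest point of the lemon, over its middle, 58 mm above the surface it lies on; z up
- garlic: whole pale pink-white garlic bulb, 48 x 50 x 51 mm, loose; origin at the centre of its underside, z up
- garlic_top (a point): top of the garlic bulb, on its axis, 51 mm above the worktop; z up
- board: light wooden chopping board lying flat and empty on the worktop, 200 (x) x 300 (y) x 22 (z) mm; origin at the centre of its underside
- board_top (a point): middle of the board's upper face, 22 mm above the worktop; z up. Wall cabinets hang over the back part: their undersides are 0.61 m above the worktop, their fronts and handles 0.56 m ahead of the robot, so keep the wrist low beyond that
- sauce_jar: bystander: small red jar with a green lid, 62 mm across, 86 mm tall, closed; origin at the centre of its underside. Fixed at the back of the worktop, out of the way, stand a blue canister (97 mm across, 120 mm tall) and two blue crocks of kitchen tools, up to 340 mm tall; their near sides are 0.75 m ahead of the robot.
- sauce_jar_top (a point): middle of the green lid's top; z up
- spice_jar: bystander: slim clear spice jar with a black cap, 41 mm across, 105 mm tall; origin at the centre of its underside
- spice_jar_top (a point): middle of the black cap's top; z up
- moka_pot: bystander: aluminium moka pot with black handle and lid knob, 98 x 155 x 174 mm, on the hob at the left; origin under the middle of its extents, handle towards its -y
- moka_pot_top (a point): top of the moka pot's lid knob; z up
- mug: bystander: cream mug, 84 x 122 x 106 mm, on the draining board at the right; origin under the middle of its extents, handle towards its -y
- mug_top (a point): centre of the mug's mouth, at rim height; z up
- glass: bystander: clear drinking glass, 81 mm across, 93 mm tall, on the draining board at the right; origin at the centre of its underside
- glass_top (a point): centre of the glass's top, 93 mm above its foot; z up

How it is judged (in metres and radians):
On the way, in this order (a step that is already met when the one before it is completed fails the run):
1. the tool point dwells just above the lemon, within 22 mm of its middle and 20 to 90 mm above its top (horizontal distance between the grasp point and lemon_top below 0.022 m and z of the grasp point in the frame of lemon_top between 0.02 and 0.09 m), for 1.5 s.
2. the tool point dwells just above the garlic bulb, within 22 mm of its middle and 20 to 90 mm above its top (horizontal distance between the grasp point and garlic_top below 0.022 m and z of the grasp point in the frame of garlic_top between 0.02 and 0.09 m), for 1.5 s.
3. the tool point dwells just above the chopping board, within 30 mm of its middle and 20 to 90 mm above its top (horizontal distance between the grasp point and board_top below 0.03 m and z of the grasp point in the frame of board_top between 0.02 and 0.09 m), for 1.5 s.
At the end, for the whole second after the job is handed in: the tool point is more than 130 mm above the worktop, and every loose thing is at rest within 10 mm of where it stood at the start (height (world z) of the grasp point above 0.13 m and distance of each of lemon_top, garlic_top, sauce_jar_top, spice_jar_top, board_top, moka_pot_top, mug_top, glass_top from where it was at the start of the episode below 0.01 m and linear speed of each of lemon, garlic, sauce_jar, spice_jar, board, moka_pot, mug, glass below 0.02 m/s); the robot touches nothing.
It fails at once if the fingers or the arm touch anything (contact force between any of the fingers, the arm and anything else above 0.5 N).
It fails at once if any loose thing is moved or lifted by more than 10 mm (distance of any of lemon_top, garlic_top, sauce_jar_top, spice_jar_top, board_top, moka_pot_top, mug_top, glass_top from where it was at the start of the episode above 0.01 m).
It fails at once if the tool point dips over one of the other things: within 30 mm of its middle and less than 70 mm above its top ((horizontal distance between the grasp point and sauce_jar_top below 0.03 m and z of the grasp point in the frame of sauce_jar_top between -0.2 and 0.07 m) or (horizontal distance between the grasp point and spice_jar_top below 0.03 m and z of the grasp point in the frame of spice_jar_top between -0.2 and 0.07 m) or (horizontal distance between the grasp point and moka_pot_top below 0.03 m and z of the grasp point in the frame of moka_pot_top between -0.2 and 0.07 m) or (horizontal distance between the grasp point and mug_top below 0.03 m and z of the grasp point in the frame of mug_top between -0.2 and 0.07 m) or (horizontal distance between the grasp point and glass_top below 0.03 m and z of the grasp point in the frame of glass_top between -0.2 and 0.07 m)).
It also fails if it takes over 51 s, if anything falls off the work surface, if the arm or the gripper's body presses on something with over 40 N, if the wrist force passes 120 N, or if a joint passes its speed limit or range.

ROBOT

A 6-joint arm with a two-finger parallel gripper is mounted at the origin on a cart in front of the work surface, level with it; the furniture and walls round the work are solid. World frame = base frame: x ahead of the robot, y to its left, z up, the work surface at z = 0. Lengths are in mm, angles in rad, forces in N, time in s.
With the tool pointing down it reaches from about 275 to 875 mm from the base axis. Payload 12.5 kg.
Tool frame: the origin (TCP) lies between the finger pads, 19 mm behind the fingertips; this is the grasp point; z points along the fingers, y is the line along which they close (so a half turn about z gives the same grasp; the last joint's range is limited). The gripper opens to 85 mm and grips with 20 to 120 N. Pads are 22 mm wide; open, the fingers measure 114 mm over their backs; the gripper's body (76 mm by 85 mm) begins 54 mm behind the grasp point. The pads swing forward as they close: fully open they stand 13 mm farther back than shut.
Start: joints at [-1.29, 0.351, 1.652, -0, 1.139, -0.085], TCP at [196.751, -513.589, 249.99] pointing down, gripper open.
Joint ranges: [-2.75, 2.75], [-0.79, 2.1], [0.01, 2.65], [-1.57, 4.71], [0.07, 3.14], [-2.87, 2.87]. Speed limits (rad/s): [2.22, 2.22, 2.79, 3.14, 3.14, 3.14].

INTERFACE

Orientations are given as a unit quaternion [w, x, y, z].
In Python, from bench import manip, jaws, planner, read_camera, order, spotter, sensors gives the robot as it stands. Calls block until the motion is done:
- manip.movep(position, orientation): joint-space move of the TCP to a pose.
- manip.line_to(position, orientation=None, speed=150, force_limit=None): straight line of the TCP; orientation=None keeps the orientation; speed is the mean speed in mm/s. With force_limit (N) it stops when the force on the tool has changed by that much, and returns True; else False.
- manip.movej(angles): joint-space move.
- jaws.release() and jaws.grasp(): open the fingers fully, or close them until they stop; the grip force is fixed at half the most.
- manip.wait(seconds).
- planner.inverse_kinematics(position, orientation): joint angles nearest the present ones, or None.
- read_camera(name): name is "scene" or "top" or "wrist"; returns a dict with "image" (480x640x3 uint8, red, green, blue), "range_z" (480x640 float32, mm along the optical axis (not along the pixel's ray), 0 where there is no reading), "fx", "fy", "cx", "cy" (pixels), "xyz" and "rotation" of the camera in the world. Camera axes: x right, y up, looking along -z (the intrinsics and any distortion apply to the point x, -y, -z); pixel columns grow to the right and rows downward; lengths in mm; the calibration is good to about 2 mm. The wrist camera is an equidistant fisheye: a pixel r from the principal point sees the ray r / f radians off the axis. A picture is of the moment at which its call begins.
A pose or a line that the arm cannot do raises manip.MotionError and nothing moves.
- order.job_done(): hands the job in; it is judged then, once.
Trained networks look in the newest picture that a camera, given by its name, has taken for a name from the list of things; names that differ only in an ending like _2 or _b are one class to them, and where a whole thing is asked for, a point or a joint stands for the part that bears it (a point fixed in the world has none). Each returns a list of dicts, best first, with "p" (0 to 1); they miss things now and then, are a little off and sometimes report something else, mostly with a low value. They report only what shows in the picture. A call takes as long as a camera call.
- spotter.boxes_of(query, camera): "position" ([row, column] as shares, 0 to 1, of the picture: columns of its width, rows of its height, amid what is visible of it).
- spotter.masks_of(query, camera): "pixels" (480x640 bool, what is visible of it) and "position" ([row, column] as shares, 0 to 1, of the picture: columns of its width, rows of its height, amid what is visible of it).
- spotter.place_of(query, camera): "position" ([row, column] as shares, 0 to 1, of the picture: columns of its width, rows of its height: a listed point, or the origin of a listed thing).
Readings, each from a call of its own:
- sensors.get_t(): time.
- sensors.get_q(): joint angles.
- sensors.get_qvel(): joint speeds.
- sensors.get_joint_torque(): joint torques, N m.
- sensors.get_position(): TCP position.
- sensors.get_tool_rot(): TCP orientation.
- sensors.get_force(): force on the tool from outside, world axes, zero at the start.
- sensors.get_wrist_torque(): the same for the moment, N m.
- sensors.get_gripper_width(): finger opening in mm.
- sensors.get_finger_force(): force on a finger pad.
Only numpy, scipy, OpenCV 4.12 (cv2) and the standard library are available. Lean on these libraries where they do the work, as an engineer would, in place of code of your own. Each camera call takes 0.05 s, during which the arm holds its last target. There are 200 camera calls.

## Working session

There is one attempt and no reset: what is moved stays moved. The work goes in short steps, each a Python script; the robot and the scene stay as the last script left them, time stands still between calls to the robot, and variables do not carry over. Pictures are saved under pics/ and viewed, at most 10 in all, crops included, and the job is handed in when it is done.

```bash
mkdir -p pics; cat > h.py <<'E'
import numpy as np, cv2
from bench import manip, jaws, planner, read_camera, order, spotter, sensors
def world(c,r,col,z):
    """pixel + depth along axis -> world"""
    x=(col-c["cx"])/c["fx"]; y=(r-c["cy"])/c["fy"]
    return np.array(c["xyz"])+np.array(c["rotation"]).reshape(3,3)@np.array([x*z,-y*z,-z])
def cloud(c,mask):
    r,k=np.nonzero(mask&(c["range_z"]>0)); z=c["range_z"][r,k]
    p=np.stack([(k-c["cx"])/c["fx"]*z,-(r-c["cy"])/c["fy"]*z,-z])
    return (np.array(c["rotation"]).reshape(3,3)@p).T+np.array(c["xyz"])
E
python3 - <<'E'
from h import *
for n in ["scene","top"]:
    c=read_camera(n); cv2.imwrite(f"pics/{n}0.png",c["image"][:,:,::-1])
    print(n,{k:(np.round(v,3).tolist()) for k,v in c.items() if k not in("image","range_z")}, np.shape(c["rotation"]))
    for q in ["lemon","garlic","board","sauce_jar","spice_jar","moka_pot","mug","glass"]:
        for m in spotter.masks_of(q,n)[:2]:
            P=cloud(c,m["pixels"]); 
            if len(P)==0: continue
            hi=P[P[:,2]>np.percentile(P[:,2],80)]
            print(q,round(m["p"],2),np.round(np.array(m["position"])*[480,640]),len(P),"lo",np.percentile(P,2,0).round(),"hi",np.percentile(P,98,0).round(),"topmean",hi.mean(0).round())
        if q in("lemon","garlic","board"):
            for m in spotter.place_of(q+"_top",n)[:1]:
                r,k=np.array(m["position"])*[480,640]; d=c["range_z"][int(r),int(k)]
                print("  place",round(m["p"],2),round(r),round(k),world(c,r,k,d).round())
print(sensors.get_t(), sensors.get_tool_rot())
E
```

```text
scene {'fx': 522.411, 'fy': 522.411, 'cx': 323.123, 'cy': 232.997, 'xyz': [-157.443, 1036.334, 1023.808], 'rotation': [-0.271, -0.134, 0.434, 0.848]} (4,)Traceback (most recent call last):
  File "<stdin>", line 7, in <module>
  File "h.py", line 10, in cloud
    return (np.array(c["rotation"]).reshape(3,3)@p).T+np.array(c["xyz"])
            ~~~~~~~~~~~~~~~~~~~~~~~~~~~~~~~^^^^^
ValueError: cannot reshape array of size 4 into shape (3,3)
```

```bash
cat > h.py <<'E'
import numpy as np, cv2
from scipy.spatial.transform import Rotation
from bench import manip, jaws, planner, read_camera, order, spotter, sensors
def cloud(c,r,k):
    """pixels -> world points, by the depth there"""
    z=c["range_z"][r,k]; r,k,z=r[z>0],k[z>0],z[z>0]
    p=np.stack([(k-c["cx"])/c["fx"]*z,-(r-c["cy"])/c["fy"]*z,-z],1)
    return Rotation.from_quat(c["rotation"],scalar_first=True).apply(p)+c["xyz"]
E
cat > look.py <<'E'
from h import *
for n in ["scene","top"]:
    c=read_camera(n); cv2.imwrite(f"pics/{n}0.png",c["image"][:,:,::-1])
    print(n,np.round(c["xyz"]),np.round(c["rotation"],3))
    for q in ["lemon","garlic","board","sauce_jar","spice_jar","moka_pot","mug","glass"]:
        for m in spotter.masks_of(q,n)[:2]:
            P=cloud(c,*np.nonzero(m["pixels"]))
            if len(P)==0: continue
            hi=P[P[:,2]>np.percentile(P[:,2],80)]
            print(q,round(m["p"],2),np.round(np.array(m["position"])*[480,640]),len(P),"lo",np.percentile(P,2,0).round(),"hi",np.percentile(P,98,0).round(),"topmean",hi.mean(0).round())
        if q in("lemon","garlic","board"):
            for m in spotter.place_of(q+"_top",n)[:1]:
                r,k=(np.array(m["position"])*[480,640]).astype(int)
                print("  place",round(m["p"],2),r,k,cloud(c,np.array([r]),np.array([k])).round())
print(sensors.get_t(), sensors.get_tool_rot())
E
python3 look.py
```

```text
scene [-157. 1036. 1024.] [-0.271 -0.134  0.434  0.848]
lemon 0.68 [277. 344.] 352 lo [416.  43.  20.] hi [476.  84.  61.] topmean [450.  60.  59.]
  place 0.64 267 342 [[465.  48.  58.]]
garlic 0.72 [231. 394.] 168 lo [ 431. -302.    3.] hi [ 485. -221.   47.] topmean [ 452. -242.   43.]
  place 0.71 221 396 [[ 485. -322.    5.]]
board 0.56 [241. 324.] 3821 lo [ 516. -230.    5.] hi [711.  63.  27.] topmean [613. -77.  26.]
  place 0.85 236 324 [[625. -89.  19.]]
sauce_jar 0.92 [247. 373.] 529 lo [ 419. -123.   10.] hi [470. -70.  90.] topmean [ 446. -100.   89.]
spice_jar 0.6 [298. 315.] 568 lo [427. 106.   3.] hi [504. 221. 109.] topmean [447. 200. 107.]
moka_pot 0.63 [330. 201.] 2514 lo [541. 418.  13.] hi [622. 520. 166.] topmean [582. 478. 163.]
mug 0.8 [184. 375.] 616 lo [ 590. -451.   15.] hi [ 667. -368.  111.] topmean [ 626. -410.  105.]
glass 0.93 [205. 412.] 656 lo [ 423. -421.    8.] hi [ 487. -356.   99.] topmean [ 460. -393.   97.]
glass 0.38 [298. 316.] 500 lo [427. 188.   6.] hi [461. 221. 110.] topmean [446. 202. 107.]
top [ 177.  103. 1317.] [-0.635 -0.093  0.112  
[... 457 characters left out ...]
52.  57.  59.]
  place 0.63 204 359 [[617. -83.  23.]]
sauce_jar 0.98 [259. 380.] 426 lo [ 419. -124.   32.] hi [471. -72.  92.] topmean [ 447. -101.   90.]
spice_jar 0.81 [274. 274.] 225 lo [428. 181.  28.] hi [461. 214. 111.] topmean [447. 200. 109.]
moka_pot 0.88 [239. 167.] 1831 lo [542. 396.   8.] hi [630. 521. 167.] topmean [585. 472. 163.]
mug 0.78 [176. 467.] 910 lo [ 592. -473.   17.] hi [ 669. -370.  111.] topmean [ 631. -414.  106.]
mug 0.19 [239. 167.] 1857 lo [541. 397.   6.] hi [635. 519. 167.] topmean [585. 472. 163.]
glass 0.56 [272. 272.] 245 lo [427. 180.  13.] hi [462. 214. 110.] topmean [447. 200. 109.]
1.3 [-4.31619069e-05  9.83318785e-01  1.81890528e-01 -1.05493390e-05]
```

View pics/scene0.png

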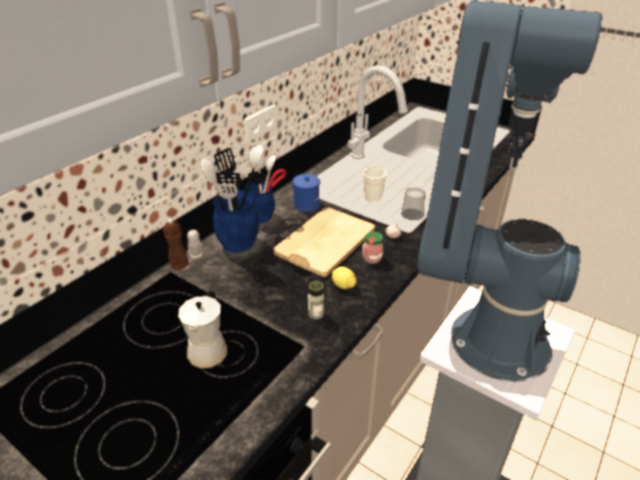

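View pics/top0.png

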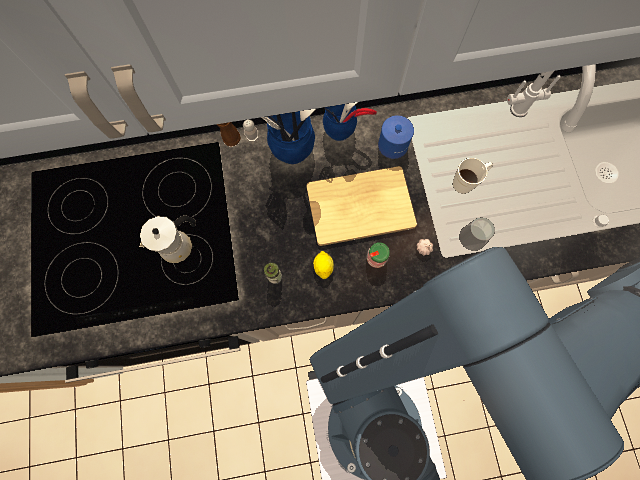

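The two views agree within a few mm. The lemon is at (452, 57), the garlic at (453, -244) and the board middle at (615, -86). In the top view they sit at pixels (323,265), (425,246) and (361,205), matching the networks. The sauce jar at (446, -100) stands between the lemon and the garlic, so I'll cross at z = 230.

```bash
python3 - <<'E'
from h import *
Q=sensors.get_tool_rot()
T={"lemon":(452,57,58+45),"garlic":(453,-244,51+45),"board":(615,-87,24+45)}
for n,(x,y,z) in T.items():
    for h in (230,z): print(n,h,np.round(planner.inverse_kinematics([x,y,h],Q),2))
x,y,z=T["lemon"]
manip.line_to([x,y,230],Q,speed=180)
c=read_camera("top"); cv2.imwrite("pics/top1.png",c["image"][:,:,::-1])
w=read_camera("wrist"); cv2.imwrite("pics/wrist1.png",w["image"][:,:,::-1])
Rw=Rotation.from_quat(w["rotation"],scalar_first=True)
for q,zt in (("lemon",35),("garlic",30)):
    for m in spotter.masks_of(q,"wrist")[:1]:
        r,k=np.array(m["position"])*[480,640]
        u=np.array([(k-w["cx"])/w["fx"],(r-w["cy"])/w["fy"]]); th=np.linalg.norm(u)
        d=Rw.apply([*(np.sin(th)*u/th*[1,-1]),-np.cos(th)])
        print(q,m["p"],r,k,(w["xyz"]+d*(zt-w["xyz"][2])/d[2]).round())
print(sensors.get_t(),np.round(sensors.get_position()),np.round(sensors.get_force(),1))
E
```

```text
lemon 230 [0.02 0.2  1.91 0.   1.03 1.23]
lemon 103 [0.02 0.41 2.01 0.   0.72 1.23]
garlic 230 [-0.58  0.31  1.76  0.    1.07  0.62]
garlic 96 [-0.58  0.51  1.86  0.    0.77  0.62]
board 230 [-0.22  0.5   1.48  0.    1.16  0.99]
board 69 [-0.22  0.7   1.58  0.    0.86  0.99]
lemon 0.87 213.98399999999998 322.11199999999997 [455.  54.  35.]
garlic 0.85 303.59999999999997 555.904 [ 456. -235.   30.]
5.125 [452.  57. 230.] [ 0.2 -0.3  0.1]
```

View pics/wrist1.png

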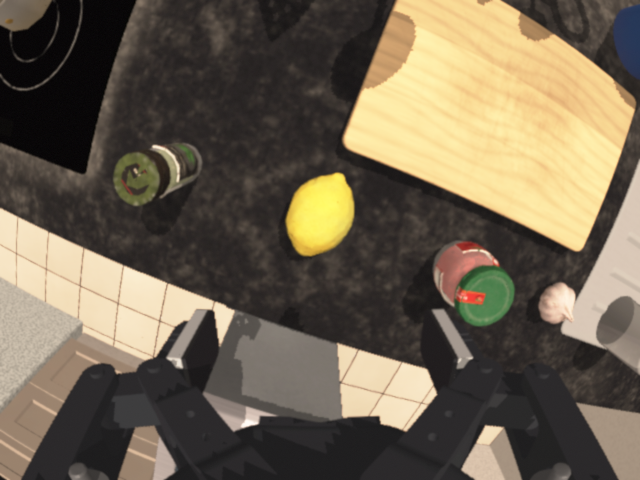

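The wrist view shows the lemon at pixel (322,214) and the garlic at (556,304). That puts them within a few mm of the earlier fix (9 mm along y for the far-off garlic). Now I'll do the pointing.

```bash
python3 - <<'E'
from h import *
def say(n): print(n,round(sensors.get_t(),2),np.round(sensors.get_position()),np.round(sensors.get_force(),1))
def point(n,p,lift):
    x,y,z=p
    manip.line_to([x,y,z],speed=80); manip.wait(2.5); say(n)
    if n=="garlic": cv2.imwrite("pics/top2.png",read_camera("scene")["image"][:,:,::-1])
    manip.line_to([x,y,lift],speed=120)
point("lemon",(453,56,103),230)
manip.line_to([453,-243,230],speed=180)
w=read_camera("wrist"); Rw=Rotation.from_quat(w["rotation"],scalar_first=True)
m=spotter.masks_of("garlic","wrist")[0]; r,k=np.array(m["position"])*[480,640]
u=np.array([(k-w["cx"])/w["fx"],(r-w["cy"])/w["fy"]]); th=np.linalg.norm(u)
d=Rw.apply([*(np.sin(th)*u/th*[1,-1]),-np.cos(th)]); g=w["xyz"]+d*(28-w["xyz"][2])/d[2]
print("garlic by wrist",m["p"],g.round())
assert np.hypot(*(g[:2]-[453,-243]))<10
point("garlic",(453,-243,96),150)
manip.line_to([615,-87,150],speed=150)
point("board",(615,-87,69),168)
manip.wait(.5); say("end")
cv2.imwrite("pics/top3.png",read_camera("top")["image"][:,:,::-1])
E
```

```text
lemon 9.37 [453.  56. 103.] [ 0.7 -0.2  0.2]
garlic by wrist 0.91 [ 457. -244.   28.]
garlic 16.81 [ 453. -243.   96.] [0.  0.5 0.1]
board 22.77 [615. -87.  69.] [-0.6  0.2  0.8]
end 24.24 [615. -87. 168.] [ 0.3  1.1 -0. ]
```

View pics/top3.png

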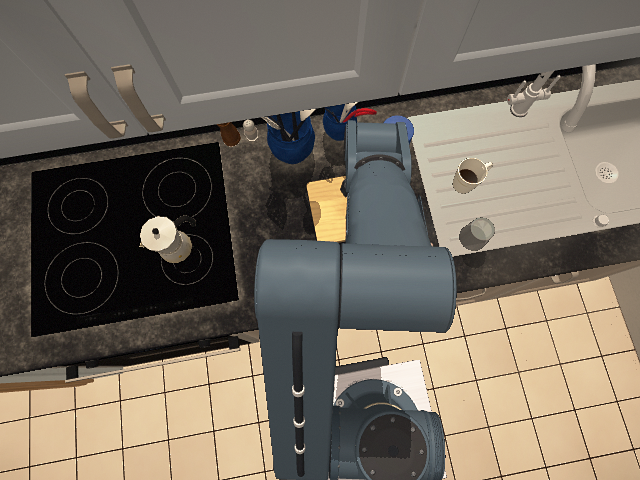

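The arm stands over the board, around pixel (375,190), clear of the cabinets. The moka pot, mug and glass are where they were, and the arm hides the lemon, garlic and sauce jar. No contact force showed at any stop, so I'm handing the job in.

```bash
python3 -c "
from bench import order
print(order.job_done())"
```

```text
the job is handed in; nothing more can be done
None
```

The arm pointed at the lemon, the garlic and the middle of the board in that order, 2.5 s each with no contact force seen at the stops, and finished with the fingertips about 15 cm above the worktop; the job is handed in, with no verdict returned.

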